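Stir the polishing bowl at the pit table

TASK

Wheel hubs are being polished among ceramic stones in the steel bowl. Take the stirrer from the tray, lower its foot into the clear patch of the bowl close to the bottom, and stir two full turns clockwise as seen from above, with the foot close to the bottom and running round close along the wall, a few millimetres from it, so that it sweeps the stones and hubs along. Spill nothing and keep the fingers off the stones and hubs; then stand the stirrer upright in the tray again, let go, and leave the bottle and the tyre in the tray undisturbed.

Things in the scene. Friction and masses are not known exactly. Their poses are not given: they have to be found in the camera images.
- stirrer: stirrer standing upright in the tray: round wooden handle 16 mm in diameter on a flat round steel foot 30 mm in diameter and 14 mm thick; 135 mm tall in all, about 0.13 kg. Origin: centre of the foot's underside; z points up along the handle.
- bowl: round open steel polishing bowl, fixed to the table, 45 mm high, outer diameter 178 mm at the rim and 172 mm at the bottom, wall 4 mm, inner diameter about 164 mm at its flat floor, which lies 5 mm above the origin. Origin: centre of its underside, z up. It holds six stones and two hubs in one layer, in an arc along the wall on one side of its floor.
- clear_patch (a point): middle of the clear patch, the side of the bowl's floor where nothing lies at the start: a point on the inner floor, 50 mm from the bowl's axis (the stones and hubs lie in an arc along the wall on the other side). It stays where it was when the stones move.
- sector_b (a point): point on the bowl's inner floor 50 mm from its axis, 120 degrees clockwise (seen from above) from the clear patch
- sector_c (a point): point on the bowl's inner floor 50 mm from its axis, 240 degrees clockwise (seen from above) from the clear patch
- tray: shallow grey open tray fixed to the table, 160 mm (its x) by 210 mm (its y), 22 mm high, walls and floor 4 mm thick. Origin: centre of its underside; z up. Its +y half holds the stirrer, its -y half the bottle and the tyre.
- oil_bottle: small clear bottle, 32 mm in diameter, 85 mm tall, standing in the tray; origin at the centre of its underside, z up
- tyre: small black tyre on a white wheel, 60 mm in diameter, 26 mm high, lying flat in the tray; origin at the centre of its underside, z up
- stone0:  a white ceramic polishing stone, a ball 24 mm in diameter, 20 g, lying in the bowl; origin at its centre
- stone1:  a white ceramic polishing stone, a ball 24 mm in diameter, 20 g, lying in the bowl; origin at its centre
- stone2:  a white ceramic polishing stone, a ball 24 mm in diameter, 20 g, lying in the bowl; origin at its centre
- stone3:  a white ceramic polishing stone, a ball 24 mm in diameter, 20 g, lying in the bowl; origin at its centre
- stone4:  a white ceramic polishing stone, a ball 24 mm in diameter, 20 g, lying in the bowl; origin at its centre
- stone5:  a white ceramic polishing stone, a ball 24 mm in diameter, 20 g, lying in the bowl; origin at its centre
- hub0: plain aluminium wheel hub, a disc 24 mm in diameter and 13 mm high lying flat in the bowl, 16 g; origin at the centre of its underside
- hub1: plain aluminium wheel hub, a disc 24 mm in diameter and 13 mm high lying flat in the bowl, 16 g; origin at the centre of its underside

How it is judged (in metres and radians):
On the way, in this order (a step that is already met when the one before it is completed fails the run):
1. the stirrer's foot is close to the bottom in the clear patch (turn 1) (horizontal distance between stirrer and clear_patch below 0.04 m and z of stirrer in the frame of bowl below 0.017 m), for 0.02 s.
2. the stirrer's foot is close to the bottom in the next third of the bowl, clockwise (turn 1) (horizontal distance between stirrer and sector_b below 0.04 m and z of stirrer in the frame of bowl below 0.017 m), for 0.02 s.
3. the stirrer's foot is close to the bottom in the last third of the bowl, clockwise (turn 1) (horizontal distance between stirrer and sector_c below 0.04 m and z of stirrer in the frame of bowl below 0.017 m), for 0.02 s.
4. the stirrer's foot is close to the bottom in the clear patch (turn 2) (all of step 1), for 0.02 s.
5. the stirrer's foot is close to the bottom in the next third of the bowl, clockwise (turn 2) (all of step 2), for 0.02 s.
6. the stirrer's foot is close to the bottom in the last third of the bowl, clockwise (turn 2) (all of step 3), for 0.02 s.
7. the stirrer's foot is back in the clear patch after two turns (all of step 4), for 0.02 s.
At the end, for the whole second after the job is handed in: Stirrer released, upright within 0.15 rad and still on the tray's floor; all stones and hubs in the bowl, slower than 50 mm/s; in each of the pairs stone0/3, stone1/4, stone2/5, hub0/1 at least one over 20 mm from its start (angle between stirrer's own z axis and vertical below 0.15 rad and x of stirrer in the frame of tray between -0.07 and 0.07 m and y of stirrer in the frame of tray between -0.095 and 0.095 m and z of stirrer in the frame of tray below 0.009 m and linear speed of stirrer below 0.03 m/s and distance of any of stone0, stone3 from where it was at the start of the episode above 0.02 m and distance of any of stone1, stone4 from where it was at the start of the episode above 0.02 m and distance of any of stone2, stone5 from where it was at the start of the episode above 0.02 m and distance of any of hub0, hub1 from where it was at the start of the episode above 0.02 m and contact force between the fingers and stirrer below 0.1 N and horizontal distance between each of stone0, stone1, stone2, stone3, stone4, stone5, hub0, hub1 and bowl below 0.083 m and height (world z) of each of stone0, stone1, stone2, stone3, stone4, stone5, hub0, hub1 below 0.045 m and linear speed of each of stone0, stone1, stone2, stone3, stone4, stone5, hub0, hub1 below 0.05 m/s); the robot touches nothing.
It fails at once if the bottle or the tyre in the tray is shifted by more than 25 mm or tipped over (distance of any of oil_bottle, tyre from where it was at the start of the episode above 0.025 m or angle between any of oil_bottle, tyre's own z axis and vertical above 0.5 rad).
It fails at once if the fingers touch a stone or hub with more than 1 N (contact force between the fingers and stone0 above 1 N or contact force between the fingers and stone1 above 1 N or contact force between the fingers and stone2 above 1 N or contact force between the fingers and stone3 above 1 N or contact force between the fingers and stone4 above 1 N or contact force between the fingers and stone5 above 1 N or contact force between the fingers and hub0 above 1 N or contact force between the fingers and hub1 above 1 N).
It also fails if it takes over 72 s, if anything falls off the work surface, if the arm or the gripper's body presses on something with over 40 N, if the wrist force passes 120 N, or if a joint passes its speed limit or range.

ROBOT

A 6-joint arm with a two-finger parallel gripper is mounted at the origin on the work surface. World frame = base frame: x ahead of the robot, y to its left, z up, the work surface at z = 0. Lengths are in mm, angles in rad, forces in N, time in s.
With the tool pointing down it reaches from about 275 to 1000 mm from the base axis. Payload 8.4 kg.
Tool frame: the origin (TCP) lies between the finger pads; the fingertips stand 17 mm ahead of it and the grasp point (between the pads) lies 2 mm behind it; z points along the fingers, y is the line along which they close (so a half turn about z gives the same grasp; the last joint's range is limited). The gripper opens to 85 mm and grips with 20 to 120 N. Pads are 22 mm wide; open, the fingers measure 114 mm over their backs; the gripper's body (76 mm by 85 mm) begins 54 mm behind the grasp point. The pads swing forward as they close: fully open they stand 13 mm farther back than shut.
Start: joints at [1.211, 0.353, 1.633, -0, 1.155, -0.002], TCP at [218.883, 585.422, 248.281] pointing down, gripper open.
Joint ranges: [-2.63, 2.63], [-0.92, 2.1], [0.06, 2.66], [-1.3, 4.44], [0, 2.69], [-3.02, 3.02]. Speed limits (rad/s): [2.22, 2.22, 2.79, 3.14, 3.14, 3.14].

INTERFACE

Orientations are given as [roll, pitch, yaw] about the fixed x, y, z axes, in that order (R = Rz(yaw) Ry(pitch) Rx(roll)).
In Python, from rig import sense, grab_frame, sign_off gives the robot as it stands. The module is installed in compiled form; this text tells all that it offers.
- The arm moves only by the tool send_rows, never from a script. Its argument "moves" is a list that holds one entry, the list of rows, each a list of 7 numbers: the shift along the world's x, y, z in m, then the turn, a rotation vector about the world's x, y, z in rad, then the opening, from -1 (shut) to 1 (fully open). In form: [[[dx, dy, dz, rx, ry, rz, jaw], ...]]. A call has 1 to 10 rows; each row shifts and turns the commanded pose from where the row before left it; what a row does not reach is not made up. A row lasts 1/10 s, in which the tool goes at most 50 mm and 8.59 degrees, less where a joint would pass 70% of its speed; a pose out of reach is approached as far as the arm can. A call with a gripper value outside its range is refused whole. The fingers move at their own pace and stop on an object; "grip_force" is the grip in N (left out, the last holds). Time passes only in rows, so rows that do not move let the fingers close. It gives the time, the measured TCP pose, the force, the opening and the grip force at its end, in the units of the state.
- sense(): the state, without advancing time (a new reading comes with each control period).
- grab_frame(name): name is "scene" or "top" or "wrist"; returns a dict with "img" (420x560x3 uint8, red, green, blue), "mtx" (3x3 intrinsics, pixels), "rvec" (rotation vector, rad) and "tvec" (3), from world to camera coordinates, as OpenCV has them; the wrist camera has in their place "T_tool_cam" (4x4, takes a point from camera to tool coordinates, whose origin is the TCP and whose axes are the flange's). Camera axes: x right, y down, z forward; pixel columns grow to the right and rows downward; lengths in mm; the calibration is good to about 2 mm. A picture is of the moment at which its call begins: read the wrist's pose just before it. There is no depth.
- sign_off(): hands the job in; it is judged then, once.
The state is a dict: "clock": time; "qpos": joint angles; "qvel": joint speeds; "joint_efforts": joint torques, N m; "eef_pos": TCP position; "tcp_rot": TCP orientation; "contact_force": force on the tool from outside, world axes, zero at the start; "wrist_torque": the same for the moment, N m; "opening": opening from 0.0 (shut) to 1.0 (fully open); "grasp_force": force on a finger pad.
Only numpy, scipy, OpenCV 4.12 (cv2) and the standard library are available. Lean on these libraries where they do the work, as an engineer would, in place of code of your own. Each camera call takes 0.05 s, during which the arm holds its last target. There are 200 camera calls.

## Working session

There is one attempt and no reset: what is moved stays moved. The work goes in short steps, Python scripts to look and compute and a tool call to move; the robot and the scene stay as the last step left them, time stands still between calls to the robot, and variables do not carry over. Pictures are saved under pics/ and viewed, at most 13 in all, crops included, and the job is handed in when it is done.

Besides the shell and the picture viewer there is one more tool, called as a command line: name --argument value ..., lists and objects as JSON in quotes. send_rows: Moves the arm, as the interface text tells. Its arguments: {"type":"object","properties":{"moves":{"type":"array"},"grip_force":{"type":"number"}},"required":["moves"]}

```bash
mkdir -p pics; cat > h.py <<'E'
import numpy as np,cv2
from rig import sense,grab_frame,sign_off
def ray(f,uv,z):
    R=cv2.Rodrigues(np.array(f["rvec"],float))[0];t=np.array(f["tvec"],float).ravel()
    d=R.T@np.linalg.inv(f["mtx"])@np.array([uv[0],uv[1],1.]);c=-R.T@t
    return c+d*(z-c[2])/d[2]
def proj(f,p):
    return cv2.projectPoints(np.array(p,float).reshape(-1,3),np.array(f["rvec"],float),np.array(f["tvec"],float),np.array(f["mtx"],float),None)[0].reshape(-1,2)
E
python3 - <<'E'
from h import *
import pickle
s=sense();print(s)
for n in("top","scene"):
    f=grab_frame(n);pickle.dump(f,open(n+".pkl","wb"));cv2.imwrite(f"pics/{n}0.png",f["img"][:,:,::-1])
    R=cv2.Rodrigues(np.array(f["rvec"],float))[0];print(n,-R.T@np.ravel(f["tvec"]))
E
```

```text
{'clock': 0.0, 'qpos': array([ 1.21058690e+00,  3.53637515e-01,  1.63414217e+00,  7.69674993e-06,
        1.15518757e+00, -2.43595367e-03]), 'qvel': array([0.00016227, 0.00056919, 0.00011627, 0.00182829, 0.00132004,
       0.00135151]), 'joint_efforts': array([-2.88922609e-03, -6.05256057e+01, -3.42068410e+01, -2.49786199e-04,
        9.41894104e-03,  9.10558788e-05]), 'eef_pos': array([218.72782055, 584.99359387, 247.56486419]), 'tcp_rot': array([-3.14021807e+00, -1.03856927e-05,  2.78381606e+00]), 'contact_force': array([-0.57697913, -0.06065402, -0.00748208]), 'wrist_torque': array([-0.0170011 ,  0.03355201,  0.02754134]), 'grasp_force': 0.0, 'opening': 1.0001236082549356}
top [390.18392681 -31.67612234 914.67920096]
scene [954.51186188 214.15708814 690.69008028]
```

View pics/top0.png

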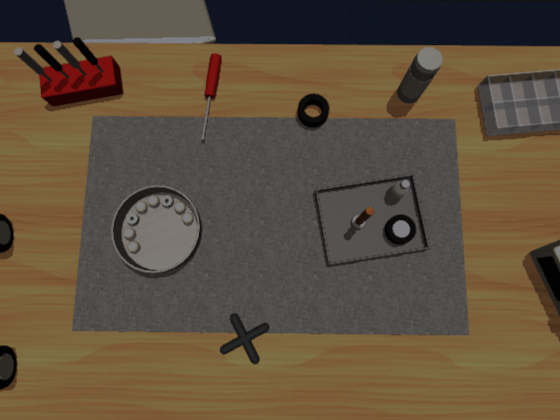

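View pics/scene0.png

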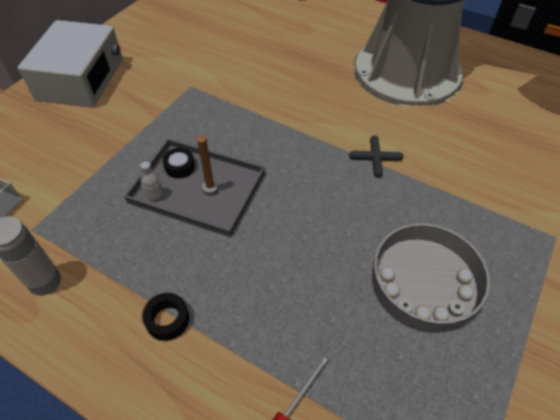

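The top view shows the bowl at about (156,230), with stones along its upper-left arc. The tray is at (371,220), the stirrer foot at (358,223) with the handle top at (370,211), the bottle at (400,192) and the tyre at (401,229). The scene view agrees: handle top at (202,140), foot at (209,187).

```bash
python3 - <<'E'
from h import *
import pickle
T=pickle.load(open("top.pkl","rb"));S=pickle.load(open("scene.pkl","rb"))
for n,p,z in[("bowl rim",(156.5,229.5),45),("foot",(358,223),18),("handle top",(370.5,210.5),139),("bottle",(405,184),89),("tyre",(401,229),30),("clear",(172,247),5)]:
    print(n,ray(T,p,z).round(1))
for p in[(316,191),(412,177),(427,248),(328,265)]: print("tray",ray(T,p,22).round(1))
for n,p,z in[("foot",(209,188),18),("handle top",(202,140),139)]: print("S",n,ray(S,p,z).round(1))
# handle colour in both views
for f,n in((T,"top"),(S,"scene")):
    h=cv2.cvtColor(f["img"],cv2.COLOR_RGB2HSV)
    x0,y0,x1,y1=(330,195,385,240) if n=="top" else (190,130,225,200)
    m=np.zeros(h.shape[:2],np.uint8);m[y0:y1,x0:x1]=((h[y0:y1,x0:x1,1]>120)&(h[y0:y1,x0:x1,2]>40))
    ys,xs=np.nonzero(m);print(n,len(xs),xs.min(),xs.max(),ys.min(),ys.max())
c=T["img"][170:290,95:215];a=cv2.resize(c,None,fx=4.5,fy=4.5,interpolation=cv2.INTER_CUBIC)
c=T["img"][170:275,310:435];b=cv2.resize(c,None,fx=2.08,fy=2.08,interpolation=cv2.INTER_CUBIC)
o=np.zeros((540,800,3),np.uint8);o[:,:540]=a;o[:b.shape[0],540:540+b.shape[1]]=b[:,:260]
c=S["img"][120:240,115:275];d=cv2.resize(c,(260,195));o[300:495,540:]=d
cv2.imwrite("pics/crop.png",cv2.convertScaleAbs(o[:,:,::-1],alpha=1.5))
E
```

```text
bowl rim [510.9 227.8  45. ]
foot [ 532.4 -180.1   18. ]
handle top [ 536.1 -183.   139. ]
bottle [ 598.3 -260.8   89. ]
tyre [ 519.  -265.2   30. ]
clear [480.1 205.1   5. ]
tray [598.4 -93.3  22. ]
tray [ 630.5 -294.7   22. ]
tray [ 481.7 -318.5   22. ]
tray [ 445.2 -117.1   22. ]
S foot [ 542.9 -178.3   18. ]
S handle top [ 540.1 -177.4  139. ]
top 59 365 373 207 215
scene 337 198 212 136 186
```

View pics/crop.png

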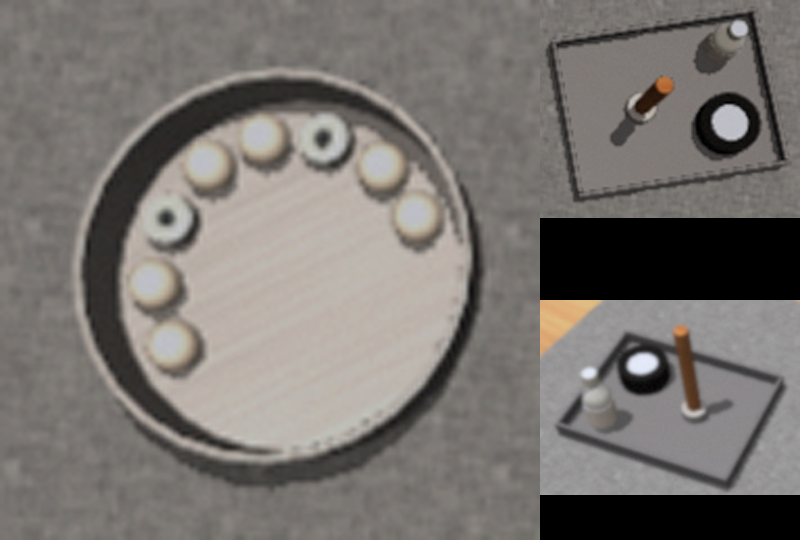

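The crop sharpens the estimates. The bowl's rim centre is at crop (274,266), which is pixel (155.9,229.1). The eight parts run in an arc from lower-left clockwise to the right side, so the clear patch is lower right.

```bash
python3 - <<'E'
from h import *
import pickle
from scipy.optimize import least_squares as ls
T=pickle.load(open("top.pkl","rb"));S=pickle.load(open("scene.pkl","rb"))
px=lambda u,v:(u/4.5+95,v/4.5+170)
rim=[ray(T,px(*p),45)[:2] for p in[(75,266),(473,266),(274,68),(278,465),(133,128),(415,410),(415,125),(130,405)]]
r=ls(lambda q:[np.hypot(*(p-q[:2]))-q[2] for p in rim],[510,228,89]);print("rim fit",r.x.round(1),r.fun.round(1))
C=r.x[:2];a=[]
for p,z in[((174,345),17),((157,285),17),((167,218),18),((209,165),17),((264,138),17),((325,138),18),((382,165),17),((417,216),17)]:
    d=ray(T,px(*p),z)[:2]-C;a.append(np.degrees(np.arctan2(d[1],d[0])));print((d).round(1),np.hypot(*d).round(1),a[-1].round(1))
print("clear dir",(a[0]+a[-1])/2+180)
def tri(p,q):
    f=lambda X:np.r_[proj(T,X)[0]-p,proj(S,X)[0]-q]
    r=ls(f,[535,-180,80]);return r.x.round(1),r.fun.round(1)
print("top",tri((369.6,211.3),(202.3,140)));print("foot",tri((358,222.5),(209,187)))
E
```

```text
rim fit [512.9 228.9  89.2] [-0.2 -0.7  0.5 -0.1  2.1  2.9 -2.2 -2.2]
[-34.   51.9] 62.1 123.3
[-6.6 61.8] 62.1 96.1
[24.5 59.1] 64.0 67.5
[49.7 41.9] 65.0 40.1
[62.8 17.1] 65.1 15.3
[ 62.8 -11.6] 63.9 -10.4
[ 50.5 -38.5] 63.5 -37.3
[ 26.7 -56. ] 62.0 -64.5
clear dir 209.37072118634885
top (array([ 535.4, -181.9,  132.9]), array([-0.4,  0.2, -0.4, -0.1]))
foot (array([ 535.6, -183. ,   10. ]), array([ 0.7, -0.4,  0.7,  0.1]))
```

send_rows --moves '[[[0.0294, -0.0356, 0, 0, 0, 0, 0.2], [0.0294, -0.0356, 0, 0, 0, 0, 0.2], [0.0294, -0.0356, 0, 0, 0, 0, 0.2], [0.0294, -0.0356, 0, 0, 0, 0, 0.2], [0.0294, -0.0356, 0, 0, 0, 0, 0.2], [0.0294, -0.0356, 0, 0, 0, 0, 0.2], [0.0294, -0.0356, 0, 0, 0, 0, 0.2], [0.0294, -0.0356, 0, 0, 0, 0, 0.2], [0.0294, -0.0356, 0, 0, 0, 0, 0.2], [0.0294, -0.0356, 0, 0, 0, 0, 0.2]]]'

```text
clock: 1.1
eef_pos: [513.7, 227.7, 248.1]
tcp_rot: [-3.141, -0.0, 2.784]
contact_force: [0.2, 1.5, 0.8]
opening: 0.6
grasp_force: 0.0
```

send_rows --moves '[[[0, 0, 0, 0, 0, 0, 0.2], [0, 0, 0, 0, 0, 0, 0.2]]]'

```text
clock: 1.3
eef_pos: [513.1, 228.5, 247.9]
tcp_rot: [-3.141, -0.001, 2.781]
contact_force: [0.1, 0.6, -0.8]
opening: 0.6
grasp_force: 0.0
```

```bash
cat >> h.py <<'E'
from scipy.spatial.transform import Rotation as Ro
def wframe():
    s=sense();f=grab_frame("wrist");M=np.eye(4);M[:3,:3]=Ro.from_euler("xyz",s["tcp_rot"]).as_matrix();M[:3,3]=s["eef_pos"]
    W=np.linalg.inv(M@np.array(f["T_tool_cam"]));f["rvec"]=cv2.Rodrigues(W[:3,:3])[0];f["tvec"]=W[:3,3];return s,f
E
python3 - <<'E'
from h import *
import pickle
s,f=wframe();print(s["clock"],s["eef_pos"],s["tcp_rot"]);pickle.dump(f,open("w1.pkl","wb"))
cv2.imwrite("pics/w1.png",cv2.convertScaleAbs(f["img"][:,:,::-1],alpha=1.4))
print(proj(f,[[512.9,228.9,45],[512.9+50,228.9,5]]))
E
```

```text
1.3 [513.10548131 228.49603497 247.85458974] [-3.14119547e+00 -8.21002575e-04  2.78129602e+00]
[[278.22967052 187.15546221]
 [292.78488256 218.39444293]]
```

View pics/w1.png

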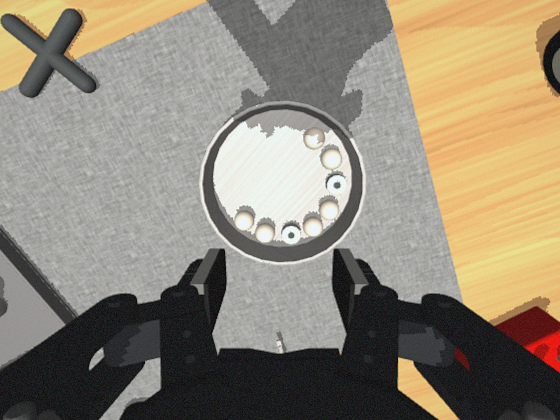

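The wrist view shows the rim spanning columns 201–366 and rows 100–264, so its centre is near (283.5,182). My estimate projected to (278,187), so I'll fit both views properly.

```bash
python3 - <<'E'
from h import *
import pickle
from scipy.optimize import least_squares as ls
T=pickle.load(open("top.pkl","rb"));W=pickle.load(open("w1.pkl","rb"));S=pickle.load(open("scene.pkl","rb"))
R=cv2.Rodrigues(W["rvec"])[0];print("wcam",(-R.T@W["tvec"]).round(1))
# subpixel outer-rim fit: along radial lines, strongest gradient near the predicted outer rim; robust centre+radius at z=45
for n,f,c0 in(("wrist",W,(517,222)),("top",T,(513,229)),("scene",S,(513,229))):
    g=cv2.GaussianBlur(cv2.cvtColor(f["img"],cv2.COLOR_RGB2GRAY),(0,0),0.8).astype(np.float32)
    P=[]
    for t in np.radians(np.arange(0,360,4)):
        rr=np.arange(76,100,.25);X=np.c_[c0[0]+rr*np.cos(t),c0[1]+rr*np.sin(t),np.full(len(rr),45.)]
        q=proj(f,X).astype(np.float32);v=cv2.remap(g,q[:,0:1].copy(),q[:,1:2].copy(),cv2.INTER_LINEAR).ravel()
        i=np.argmax(v);P.append(X[i,:2])   # bright rim ridge
    P=np.array(P)
    r=ls(lambda q:np.hypot(*(P-q[:2]).T)-q[2],[*c0,87],loss="soft_l1",f_scale=.7)
    e=np.abs(np.hypot(*(P-r.x[:2]).T)-r.x[2]);print(n,r.x.round(1),(e<1).sum(),len(P))
E
```

```text
wcam [451.6 252.7 372.7]
wrist [518.9 225.4  80.3] 20 90
top [517.8 235.   83.6] 33 90
scene [508.1 229.9  82.2] 18 90
```

```bash
python3 - <<'E'
from h import *
import pickle
from scipy.optimize import least_squares as ls
T=pickle.load(open("top.pkl","rb"));W=pickle.load(open("w1.pkl","rb"))
P=np.array([ray(W,p,45)[:2] for p in[(201,182),(366,182),(283,100),(283,264)]])
print("wrist picks",P.mean(0).round(1),np.hypot(*(P[0]-P[1])),np.hypot(*(P[2]-P[3])))
for n,f,c0 in(("wrist",W,P.mean(0)),("top",T,np.array((513,229.)))):
    g=cv2.GaussianBlur(cv2.cvtColor(f["img"],cv2.COLOR_RGB2GRAY),(0,0),0.8).astype(np.float32)
    for it in range(4):
        Q=[]
        for t in np.radians(np.arange(0,360,3)):
            rr=np.arange(83,92,.2);X=np.c_[c0[0]+rr*np.cos(t),c0[1]+rr*np.sin(t),np.full(len(rr),45.)]
            q=proj(f,X).astype(np.float32);v=cv2.remap(g,q[:,0:1].copy(),q[:,1:2].copy(),cv2.INTER_LINEAR).ravel()
            i=np.argmax(v)
            if 2<i<len(rr)-3: Q.append(X[i,:2])
        Q=np.array(Q);r=ls(lambda q:np.hypot(*(Q-q[:2]).T)-q[2],[*c0,87],loss="cauchy",f_scale=.5);c0=r.x[:2]
    e=np.abs(np.hypot(*(Q-r.x[:2]).T)-r.x[2]);print(n,r.x.round(1),(e<1).sum(),len(Q))
E
```

```text
wrist picks [512.5 234.7] 173.75553452167287 175.81196031893475
wrist [515.4 232.6  86.5] 117 117
top [515.  231.7  86.9] 84 87
```

send_rows --moves '[[[0.0022, -0.041, 0, 0, 0, 0, 0.2], [0.0022, -0.041, 0, 0, 0, 0, 0.2], [0.0022, -0.041, 0, 0, 0, 0, 0.2], [0.0022, -0.041, 0, 0, 0, 0, 0.2], [0.0022, -0.041, 0, 0, 0, 0, 0.2], [0.0022, -0.041, 0, 0, 0, 0, 0.2], [0.0022, -0.041, 0, 0, 0, 0, 0.2], [0.0022, -0.041, 0, 0, 0, 0, 0.2], [0.0022, -0.041, 0, 0, 0, 0, 0.2], [0, 0, 0, 0, 0, 0, 0.2]]]'

```text
clock: 2.35
eef_pos: [532.9, -141.9, 248.3]
tcp_rot: [-3.141, 0.001, 2.783]
contact_force: [0.4, 0.7, -0.5]
opening: 0.603
grasp_force: 0.0
```

```bash
python3 - <<'E'
from h import *
import pickle
s,f=wframe();print(s["clock"],s["eef_pos"],s["tcp_rot"]);pickle.dump(f,open("w2.pkl","wb"))
cv2.imwrite("pics/w2.png",cv2.convertScaleAbs(f["img"][:,:,::-1],alpha=1.4))
print(proj(f,[[535.5,-182,139],[535.5,-182,4]]))
E
```

```text
2.35 [ 532.93414095 -141.94782617  248.28537262] [-3.14069069e+00  7.77681878e-04  2.78256687e+00]
[[231.12908988 231.47673192]
 [247.61329548 193.81175204]]
```

View pics/w2.png

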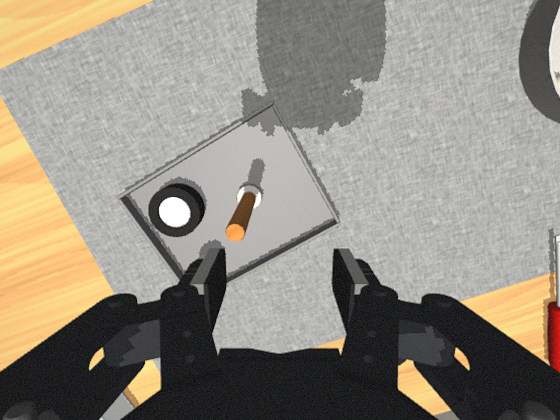

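The wrist view shows the handle top at (235,233) and the foot at about (249,198), close to prediction. The two rim fits agree on a bowl centre of (515.2, 232.2).

```bash
python3 - <<'E'
from h import *
import pickle
f=pickle.load(open("w2.pkl","rb"));T=pickle.load(open("top.pkl","rb"))
h=cv2.cvtColor(f["img"],cv2.COLOR_RGB2HSV);m=((h[...,1]>150)&(h[...,2]>150)).astype(np.uint8);m[:,:215]=0;m[:,258:]=0;m[:210]=0;m[245:]=0
ys,xs=np.nonzero(m);print(len(xs),xs.min(),xs.max(),ys.min(),ys.max(),xs.mean(),ys.mean())
print(ray(f,(xs.mean(),ys.mean()),139),ray(f,(235,233),139),"foot",ray(f,(249.5,197),14))
print("tyre",ray(f,(174,211),30),ray(T,(401,230),30),"bottle sh",ray(T,(405,184),89))
C=np.array([515.2,232.2]);a=[]
px=lambda u,v:(u/4.5+95,v/4.5+170)
for p in[(174,345),(157,285),(382,165),(417,216)]:
    d=ray(T,px(*p),17)[:2]-C;print(np.hypot(*d),np.degrees(np.arctan2(d[1],d[0])))
E
```

```text
234 226 243 224 240 234.5982905982906 232.26923076923077
[ 537.06663553 -179.70384732  139.        ] [ 537.73939884 -179.6433492   139.        ] foot [ 538.07050565 -179.62918129   14.        ]
tyre [ 520.13035802 -262.88414008   30.        ] [ 516.95297901 -265.09584127   30.        ] bottle sh [ 598.33837653 -260.78468481   89.        ]
60.74135021060253 126.8020422822746
59.1782892918222 98.66505399319456
63.76022343924367 -40.94734842049721
64.07717338627474 -67.67101634523199
```

send_rows --moves '[[[0.002, -0.019, 0, 0, 0, 0, 0.2], [0.002, -0.0195, 0, 0, 0, 0, 0.2], [0, 0, -0.02, 0, 0, 0, 0.2], [0, 0, -0.03, 0, 0, 0, 0.2], [0, 0, -0.03, 0, 0, 0, 0.2], [0, 0, -0.03, 0, 0, 0, 0.2], [0, 0, -0.03, 0, 0, 0, 0.2], [0, 0, -0.016, 0, 0, 0, 0.2], [0, 0, 0, 0, 0, 0, 0.2], [0, 0, 0, 0, 0, 0, 0.2]]]'

```text
clock: 3.4
eef_pos: [537.0, -176.6, 92.6]
tcp_rot: [3.141, -0.0, 2.786]
contact_force: [-0.6, -0.0, 0.3]
opening: 0.601
grasp_force: 0.0
```

send_rows --moves '[[[0, 0, 0, 0, 0, 0, -1], [0, 0, 0, 0, 0, 0, -1], [0, 0, 0, 0, 0, 0, -1], [0, 0, 0, 0, 0, 0, -1], [0, 0, 0, 0, 0, 0, -1], [0, 0, 0, 0, 0, 0, -1], [0, 0, 0, 0, 0, 0, -1], [0, 0, 0, 0, 0, 0, -1]]]' --grip_force 80

```text
clock: 4.2
eef_pos: [537.4, -178.2, 93.4]
tcp_rot: [3.141, 0.002, 2.783]
contact_force: [-0.8, 1.2, 6.7]
opening: 0.165
grasp_force: 77.7
```

send_rows --moves '[[[0, 0, 0.01, 0, 0, 0, -1], [0, 0, 0.02, 0, 0, 0, -1], [0, 0, 0.03, 0, 0, 0, -1], [0, 0, 0.03, 0, 0, 0, -1], [0, 0.02, 0, 0, 0, 0, -1], [0, 0.03, 0, 0, 0, 0, -1], [0, 0, 0, 0, 0, 0, -1], [0, 0, 0, 0, 0, 0, -1]]]'

```text
clock: 5.0
eef_pos: [536.6, -127.8, 182.7]
tcp_rot: [-3.141, 0.0, 2.785]
contact_force: [0.4, -0.6, -1.4]
opening: 0.164
grasp_force: 78.2
```

```bash
python3 - <<'E'
from h import *
import pickle
s,f=wframe();print(s["clock"],s["eef_pos"],s["tcp_rot"])
S=grab_frame("scene");T=grab_frame("top");pickle.dump((s,f,S,T),open("g.pkl","wb"))
o=np.zeros((560,800,3),np.uint8)
p=s["eef_pos"];u,v=proj(S,p)[0].astype(int);print("S",u,v);u0,v0=max(u-50,0),max(v-40,0)
o[:, :400]=cv2.resize(S["img"][v0:v0+140,u0:u0+100],(400,560));print(u0,v0)
o[:300,400:]=cv2.resize(f["img"],(400,300))
u,v=proj(T,p-[0,0,80])[0].astype(int);u0,v0=u-40,v-26;print("T",u0,v0);o[300:,400:]=cv2.resize(T["img"][v0:v0+52,u0:u0+80],(400,260))
cv2.imwrite("pics/g.png",cv2.convertScaleAbs(o[:,:,::-1],alpha=1.4))
E
```

```text
5.0 [ 536.56708741 -127.84473573  182.7403095 ] [-3.14133394e+00  2.47442923e-04  2.78504273e+00]
S 225 129
175 89
T 297 187
```

View pics/g.png

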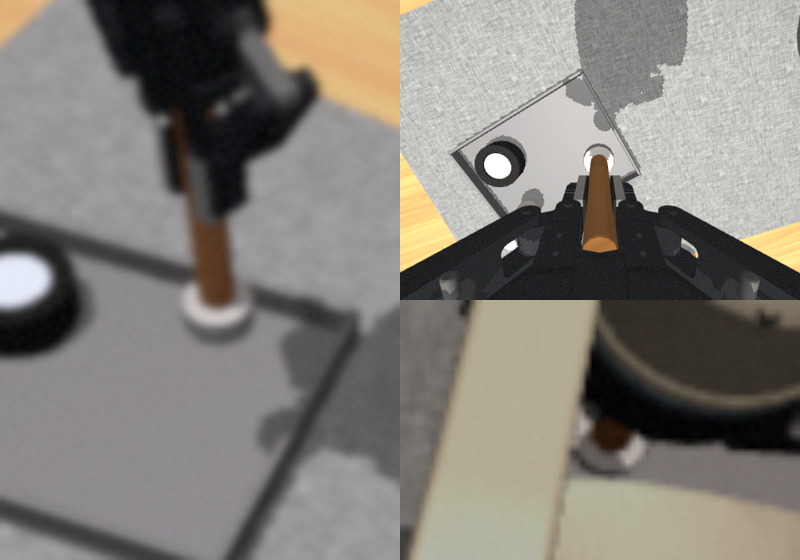

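The stirrer is held upright, with the foot at wrist pixel (277,221) and scene pixel (229.5,165). Next I'll check the foot's offset from the TCP.

```bash
python3 - <<'E'
from h import *
import pickle
s,f,S,T=pickle.load(open("g.pkl","rb"));p=s["eef_pos"]
print(ray(f,(277,221.5),108)-p, ray(S,(229.3,164),108)-p, ray(T,(297+(612-400)/5,187+(450-300)/5),108)-p)
print(proj(f,[p+[0,0,-75],p+[0,0,46]]))
m=f["img"];h=cv2.cvtColor(m,cv2.COLOR_RGB2HSV);k=(h[...,1]>120)&(h[...,2]>60);k[:230]=0;k[350:]=0;k[:,:230]=0;k[:,330:]=0
for y in(240,270,300,330,345):
    x=np.nonzero(k[y])[0];print(y,(x.min(),x.max()) if len(x) else 0)
E
```

```text
[ -2.69338082   0.7103462  -74.7403095 ] [  2.17213322   0.59823976 -74.7403095 ] [ -7.48632803  -2.98773822 -74.7403095 ]
[[277.42225123 225.34708236]
 [275.75188509 353.9098366 ]]
240 (np.int64(266), np.int64(291))
270 (np.int64(263), np.int64(294))
300 (np.int64(260), np.int64(297))
330 (np.int64(257), np.int64(302))
345 (np.int64(255), np.int64(304))
```

send_rows --moves '[[[-0.0035, 0.016, 0, 0, 0, 0, -1], [-0.0085, 0.04, 0, 0, 0, 0, -1], [-0.009, 0.045, 0, 0, 0, 0, -1], [-0.009, 0.045, 0, 0, 0, 0, -1], [-0.009, 0.045, 0, 0, 0, 0, -1], [-0.009, 0.045, 0, 0, 0, 0, -1], [-0.009, 0.045, 0, 0, 0, 0, -1], [-0.009, 0.035, 0, 0, 0, 0, -1], [-0.004, 0.016, 0, 0, 0, 0, -1], [0, 0, 0, 0, 0, 0, -1]]]'

```text
clock: 6.15
eef_pos: [465.8, 206.0, 182.2]
tcp_rot: [3.141, -0.0, 2.786]
contact_force: [0.0, -0.1, -0.5]
opening: 0.163
grasp_force: 78.3
```

send_rows --moves '[[[0, 0, -0.015, 0, 0, 0, -1], [0, 0, -0.025, 0, 0, 0, -1], [0, 0, -0.02, 0, 0, 0, -1], [0, 0, -0.008, 0, 0, 0, -1], [0, 0, 0, 0, 0, 0, -1], [0, 0, 0, 0, 0, 0, -1]]]'

```text
clock: 6.75
eef_pos: [467.1, 203.7, 114.8]
tcp_rot: [3.141, 0.0, 2.783]
contact_force: [-0.9, 0.8, -0.7]
opening: 0.167
grasp_force: 78.3
```

```bash
python3 - <<'E'
from h import *
s,f=wframe();print(s["clock"],s["eef_pos"],s["contact_force"])
T=grab_frame("top");S=grab_frame("scene")
o=np.zeros((600,800,3),np.uint8)
o[:300,:400]=cv2.resize(f["img"],(400,300));o[:300,400:]=cv2.resize(T["img"][180:285,85:225],(400,300))
o[300:,:400]=cv2.resize(S["img"][190:340,340:540],(400,300))
o[300:,400:]=cv2.resize(f["img"][120:330,140:420],(400,300))
cv2.imwrite("pics/d.png",cv2.convertScaleAbs(o[:,:,::-1],alpha=1.4))
E
```

```text
6.75 [467.13876129 203.7076105  114.84703242] [-0.85469624  0.7801949  -0.70626584]
```

View pics/d.png

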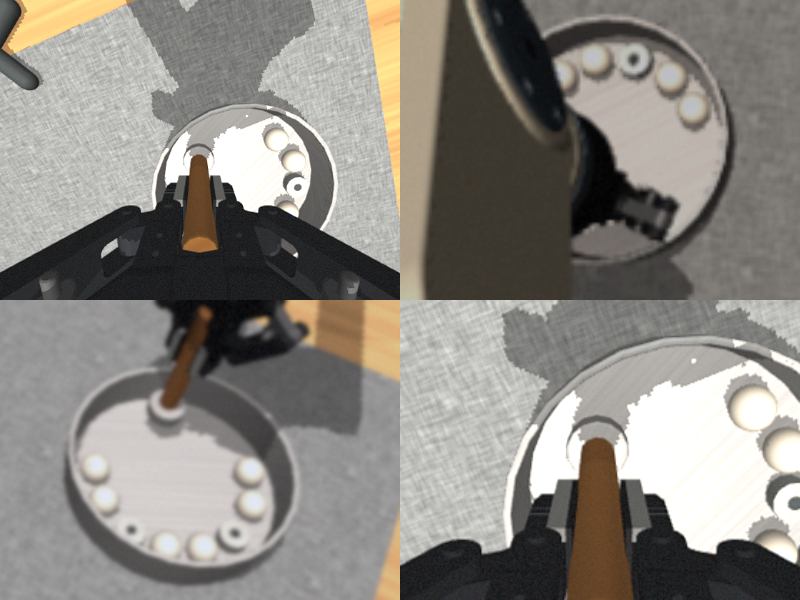

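send_rows --moves '[[[0, 0, -0.009, 0, 0, 0, -1], [0, 0, -0.0085, 0, 0, 0, -1], [0, 0, 0, 0, 0, 0, -1], [-0.0052, -0.003, 0, 0, 0, 0, -1], [0, 0, 0, 0, 0, 0, -1], [0, 0, 0, 0, 0, 0, -1]]]'

```text
clock: 7.5
eef_pos: [461.4, 200.9, 96.9]
tcp_rot: [3.141, 0.0, 2.784]
contact_force: [0.3, -0.3, -1.2]
opening: 0.166
grasp_force: 78.3
```

send_rows --moves '[[[-0.0046, 0.0098, 0, 0, 0, 0, -1], [-0.0028, 0.0104, 0, 0, 0, 0, -1], [-0.0009, 0.0108, 0, 0, 0, 0, -1], [0.0009, 0.0108, 0, 0, 0, 0, -1]]]'

```text
clock: 7.9
eef_pos: [453.9, 244.0, 96.9]
tcp_rot: [3.141, 0.0, 2.784]
contact_force: [-0.6, -0.6, -1.5]
opening: 0.169
grasp_force: 78.3
```

No wall contact, and tracking is tight. Continuing the turn.

send_rows --moves '[[[0.0028, 0.0104, 0, 0, 0, 0, -1], [0.0046, 0.0098, 0, 0, 0, 0, -1], [0.0062, 0.0089, 0, 0, 0, 0, -1], [0.0076, 0.0076, 0, 0, 0, 0, -1], [0.0089, 0.0062, 0, 0, 0, 0, -1]]]'

```text
clock: 8.4
eef_pos: [484.9, 286.3, 96.7]
tcp_rot: [-3.141, -0.0, 2.784]
contact_force: [-0.8, 1.3, -1.7]
opening: 0.169
grasp_force: 78.3
```

send_rows --moves '[[[0.0098, 0.0046, 0, 0, 0, 0, -1], [0.0104, 0.0028, 0, 0, 0, 0, -1], [0.0108, 0.0009, 0, 0, 0, 0, -1], [0.0108, -0.0009, 0, 0, 0, 0, -1], [0.0104, -0.0028, 0, 0, 0, 0, -1], [0.0098, -0.0046, 0, 0, 0, 0, -1], [0.0089, -0.0062, 0, 0, 0, 0, -1], [0.0076, -0.0076, 0, 0, 0, 0, -1], [0.0062, -0.0089, 0, 0, 0, 0, -1]]]'

```text
clock: 9.3
eef_pos: [569.5, 262.1, 96.8]
tcp_rot: [3.142, -0.0, 2.784]
contact_force: [-0.0, 0.2, -1.5]
opening: 0.165
grasp_force: 78.3
```

```bash
python3 - <<'E'
from h import *
s,f=wframe();print(s["clock"],s["eef_pos"],s["contact_force"])
T=grab_frame("top");S=grab_frame("scene")
o=np.zeros((600,800,3),np.uint8)
o[:300,:400]=cv2.resize(f["img"],(400,300));o[:300,400:]=cv2.resize(T["img"][180:285,85:225],(400,300))
o[300:,:400]=cv2.resize(S["img"][190:340,340:540],(400,300))
cv2.imwrite("pics/e.png",cv2.convertScaleAbs(o[:,:,::-1],alpha=1.4))
E
```

```text
9.3 [569.50194228 262.12364253  96.78869979] [-0.03151661  0.18800266 -1.53023096]
```

View pics/e.png

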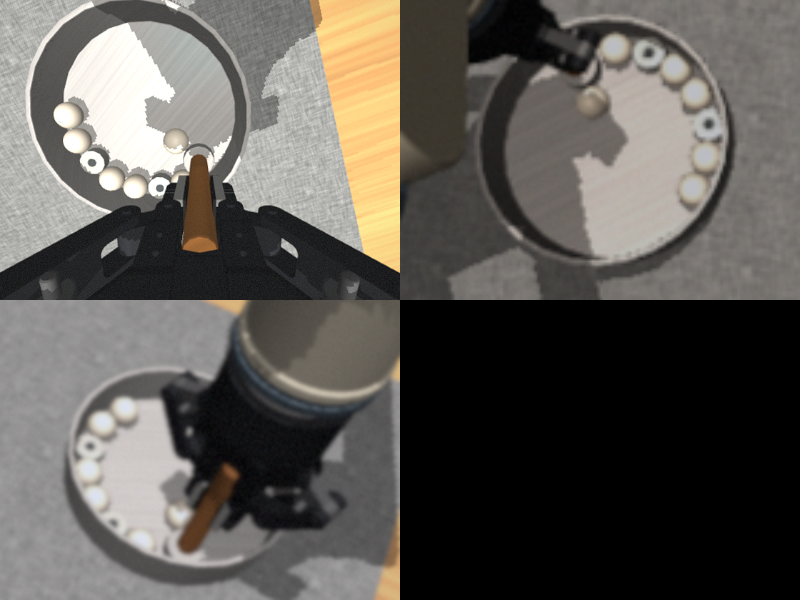

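The sweep works. Seven parts are being pushed as a train along the wall, one stone has slipped to the inside at top-panel (590,103), and all eight are in the bowl. Continuing.

send_rows --moves '[[[0.0046, -0.0098, 0, 0, 0, 0, -1], [0.0028, -0.0104, 0, 0, 0, 0, -1], [0.0009, -0.0108, 0, 0, 0, 0, -1], [-0.0009, -0.0108, 0, 0, 0, 0, -1], [-0.0028, -0.0104, 0, 0, 0, 0, -1], [-0.0046, -0.0098, 0, 0, 0, 0, -1], [-0.0062, -0.0089, 0, 0, 0, 0, -1], [-0.0076, -0.0076, 0, 0, 0, 0, -1], [-0.0089, -0.0062, 0, 0, 0, 0, -1]]]'

```text
clock: 10.35
eef_pos: [545.5, 177.6, 96.8]
tcp_rot: [3.141, 0.0, 2.784]
contact_force: [0.3, -0.2, -1.5]
opening: 0.171
grasp_force: 78.3
```

send_rows --moves '[[[-0.0098, -0.0046, 0, 0, 0, 0, -1], [-0.0104, -0.0028, 0, 0, 0, 0, -1], [-0.0108, -0.0009, 0, 0, 0, 0, -1], [-0.0108, 0.0009, 0, 0, 0, 0, -1], [-0.0104, 0.0028, 0, 0, 0, 0, -1], [-0.0098, 0.0046, 0, 0, 0, 0, -1], [-0.0089, 0.0062, 0, 0, 0, 0, -1], [-0.0076, 0.0076, 0, 0, 0, 0, -1], [-0.0062, 0.0089, 0, 0, 0, 0, -1]]]'

```text
clock: 11.25
eef_pos: [460.9, 201.7, 96.8]
tcp_rot: [3.142, 0.0, 2.784]
contact_force: [1.4, -0.8, -1.3]
opening: 0.165
grasp_force: 78.4
```

send_rows --moves '[[[-0.0046, 0.0098, 0, 0, 0, 0, -1], [-0.0028, 0.0104, 0, 0, 0, 0, -1], [-0.0009, 0.0108, 0, 0, 0, 0, -1], [0.0009, 0.0108, 0, 0, 0, 0, -1], [0.0028, 0.0104, 0, 0, 0, 0, -1], [0.0046, 0.0098, 0, 0, 0, 0, -1], [0.0062, 0.0089, 0, 0, 0, 0, -1], [0.0076, 0.0076, 0, 0, 0, 0, -1], [0.0089, 0.0062, 0, 0, 0, 0, -1]]]'

```text
clock: 12.15
eef_pos: [484.9, 286.2, 96.7]
tcp_rot: [-3.141, -0.0, 2.784]
contact_force: [-0.5, -0.2, -1.9]
opening: 0.166
grasp_force: 78.3
```

send_rows --moves '[[[0.0098, 0.0046, 0, 0, 0, 0, -1], [0.0104, 0.0028, 0, 0, 0, 0, -1], [0.0108, 0.0009, 0, 0, 0, 0, -1], [0.0108, -0.0009, 0, 0, 0, 0, -1], [0.0104, -0.0028, 0, 0, 0, 0, -1], [0.0098, -0.0046, 0, 0, 0, 0, -1], [0.0089, -0.0062, 0, 0, 0, 0, -1], [0.0076, -0.0076, 0, 0, 0, 0, -1], [0.0062, -0.0089, 0, 0, 0, 0, -1]]]'

```text
clock: 13.05
eef_pos: [569.4, 262.1, 96.8]
tcp_rot: [-3.142, -0.0, 2.784]
contact_force: [0.4, 1.6, -2.3]
opening: 0.173
grasp_force: 78.3
```

send_rows --moves '[[[0.0046, -0.0098, 0, 0, 0, 0, -1], [0.0028, -0.0104, 0, 0, 0, 0, -1], [0.0009, -0.0108, 0, 0, 0, 0, -1], [-0.0009, -0.0108, 0, 0, 0, 0, -1], [-0.0028, -0.0104, 0, 0, 0, 0, -1], [-0.0046, -0.0098, 0, 0, 0, 0, -1], [-0.0062, -0.0089, 0, 0, 0, 0, -1], [-0.0076, -0.0076, 0, 0, 0, 0, -1], [-0.0089, -0.0062, 0, 0, 0, 0, -1]]]'

```text
clock: 13.95
eef_pos: [545.5, 177.6, 96.8]
tcp_rot: [3.141, 0.0, 2.784]
contact_force: [0.2, -0.1, -0.6]
opening: 0.169
grasp_force: 78.2
```

send_rows --moves '[[[-0.0098, -0.0046, 0, 0, 0, 0, -1], [-0.0104, -0.0028, 0, 0, 0, 0, -1], [-0.0108, -0.0009, 0, 0, 0, 0, -1], [-0.0108, 0.0009, 0, 0, 0, 0, -1], [-0.0104, 0.0028, 0, 0, 0, 0, -1], [-0.0098, 0.0046, 0, 0, 0, 0, -1], [-0.0089, 0.0062, 0, 0, 0, 0, -1], [-0.0076, 0.0076, 0, 0, 0, 0, -1], [-0.0062, 0.0089, 0, 0, 0, 0, -1], [0, 0, 0, 0, 0, 0, -1]]]'

```text
clock: 14.95
eef_pos: [460.8, 202.1, 96.8]
tcp_rot: [3.141, -0.0, 2.785]
contact_force: [-0.0, -0.2, -1.3]
opening: 0.17
grasp_force: 78.3
```

```bash
python3 - <<'E'
from h import *
s,f=wframe();print(s["clock"],s["eef_pos"],s["contact_force"])
T=grab_frame("top");S=grab_frame("scene")
o=np.zeros((600,800,3),np.uint8)
o[:300,:400]=cv2.resize(f["img"],(400,300));o[:300,400:]=cv2.resize(T["img"][180:285,85:225],(400,300))
o[300:,:400]=cv2.resize(S["img"][190:340,340:540],(400,300))
o[300:,400:]=cv2.resize(S["img"],(400,300))
cv2.imwrite("pics/e2.png",cv2.convertScaleAbs(o[:,:,::-1],alpha=1.4))
E
```

```text
14.95 [460.78102877 202.14782215  96.78924869] [-0.03291359 -0.1795105  -1.26900271]
```

View pics/e2.png

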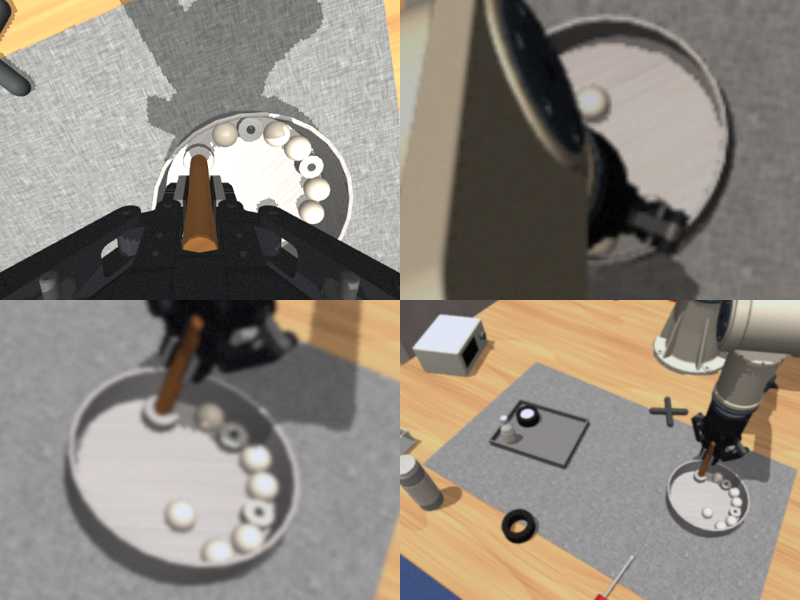

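Two turns are complete and all eight parts are in the bowl, well displaced round it; bottle and tyre look untouched. Now lift and carry the stirrer back to its spot in the tray.

send_rows --moves '[[[0, 0, 0.01, 0, 0, 0, -1], [0, 0, 0.02, 0, 0, 0, -1], [0, 0, 0.03, 0, 0, 0, -1], [0, 0, 0.0255, 0, 0, 0, -1], [0.003, -0.015, 0, 0, 0, 0, -1], [0.007, -0.035, 0, 0, 0, 0, -1], [0.009, -0.045, 0, 0, 0, 0, -1], [0.009, -0.045, 0, 0, 0, 0, -1], [0.009, -0.045, 0, 0, 0, 0, -1], [0.009, -0.045, 0, 0, 0, 0, -1]]]'

```text
clock: 16.1
eef_pos: [507.0, -31.8, 181.8]
tcp_rot: [-3.141, -0.001, 2.783]
contact_force: [0.9, -0.0, -1.8]
opening: 0.165
grasp_force: 78.3
```

send_rows --moves '[[[0.009, -0.045, 0, 0, 0, 0, -1], [0.009, -0.045, 0, 0, 0, 0, -1], [0.007, -0.035, 0, 0, 0, 0, -1], [0.0048, -0.025, 0, 0, 0, 0, -1], [0, 0, -0.02, 0, 0, 0, -1], [0, 0, -0.03, 0, 0, 0, -1], [0, 0, -0.02, 0, 0, 0, -1], [0, 0, -0.01, 0, 0, 0, -1], [0, 0, 0, 0, 0, 0, -1], [0, 0, 0, 0, 0, 0, -1]]]'

```text
clock: 17.1
eef_pos: [537.4, -179.5, 102.7]
tcp_rot: [-3.142, 0.0, 2.784]
contact_force: [-0.3, -0.7, -1.3]
opening: 0.167
grasp_force: 78.4
```

```bash
python3 - <<'E'
from h import *
s,f=wframe();print(s["clock"],s["eef_pos"],s["contact_force"])
T=grab_frame("top");S=grab_frame("scene")
o=np.zeros((600,800,3),np.uint8)
o[:300,:400]=cv2.resize(f["img"],(400,300));o[:300,400:]=cv2.resize(T["img"][180:285,85:225],(400,300))
o[300:,:400]=cv2.resize(S["img"][110:245,110:290],(400,300))
o[300:,400:]=cv2.resize(S["img"][210:345,350:530],(400,300))
cv2.imwrite("pics/p.png",cv2.convertScaleAbs(o[:,:,::-1],alpha=1.4))
E
```

```text
17.1 [ 537.44418685 -179.50155556  102.69017316] [-0.28682594 -0.66620357 -1.2938231 ]
```

View pics/p.png

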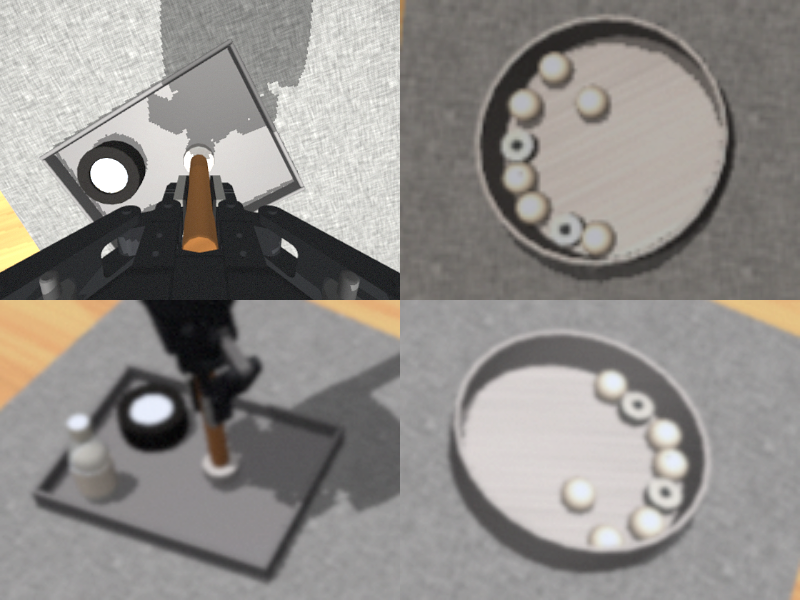

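All eight parts are in the bowl and displaced, the stirrer is upright over its spot in the tray, and the bottle and tyre are in place. Setting it down gently.

send_rows --moves '[[[0, 0, -0.004, 0, 0, 0, -1], [0, 0, -0.003, 0, 0, 0, -1], [0, 0, -0.002, 0, 0, 0, -1], [0, 0, 0, 0, 0, 0, -1], [0, 0, -0.0005, 0, 0, 0, -1], [0, 0, 0, 0, 0, 0, -1]]]'

```text
clock: 17.85
eef_pos: [537.7, -179.2, 93.4]
tcp_rot: [-3.142, 0.001, 2.784]
contact_force: [-1.8, 0.5, 6.3]
opening: 0.165
grasp_force: 79.2
```

send_rows --moves '[[[0, 0, 0, 0, 0, 0, -0.5], [0, 0, 0, 0, 0, 0, -0.3], [0, 0, 0, 0, 0, 0, 0], [0, 0, 0, 0, 0, 0, 0.2], [0, 0, 0, 0, 0, 0, 0.2], [0, 0, 0, 0, 0, 0, 0.2], [0, 0, 0, 0, 0, 0, 0.2]]]' --grip_force 20

```text
clock: 18.55
eef_pos: [537.3, -179.1, 92.7]
tcp_rot: [3.142, -0.0, 2.784]
contact_force: [-0.2, -0.2, 0.2]
opening: 0.6
grasp_force: 0.0
```

send_rows --moves '[[[0, 0, 0.01, 0, 0, 0, 0.2], [0, 0, 0.02, 0, 0, 0, 0.2], [0, 0, 0.03, 0, 0, 0, 0.2], [0, 0, 0.04, 0, 0, 0, 0.2], [0, 0, 0.04, 0, 0, 0, 0.2], [0, 0.02, 0.02, 0, 0, 0, 0.2], [0, 0.04, 0, 0, 0, 0, 0.2], [0, 0.04, 0, 0, 0, 0, 0.2], [0, 0, 0, 0, 0, 0, 0.2], [0, 0, 0, 0, 0, 0, 0.2]]]'

```text
clock: 19.55
eef_pos: [537.4, -78.5, 253.5]
tcp_rot: [-3.141, 0.001, 2.786]
contact_force: [0.2, -0.6, 0.8]
opening: 0.601
grasp_force: 0.0
```

```bash
python3 - <<'E'
from h import *
s,f=wframe();print(s["clock"],s["eef_pos"],s["contact_force"],s["opening"])
T=grab_frame("top");S=grab_frame("scene")
o=np.zeros((600,800,3),np.uint8)
o[:300,:400]=cv2.resize(f["img"],(400,300));o[:300,400:]=cv2.resize(T["img"][180:285,85:225],(400,300))
o[300:,:400]=cv2.resize(S["img"][110:245,110:290],(400,300))
o[300:,400:]=cv2.resize(T["img"][170:275,310:450],(400,300))
cv2.imwrite("pics/z.png",cv2.convertScaleAbs(o[:,:,::-1],alpha=1.4))
E
```

```text
19.55 [537.35424175 -78.5039352  253.52207907] [ 0.15482891 -0.56962906  0.79520474] 0.6014874360795388
```

View pics/z.png

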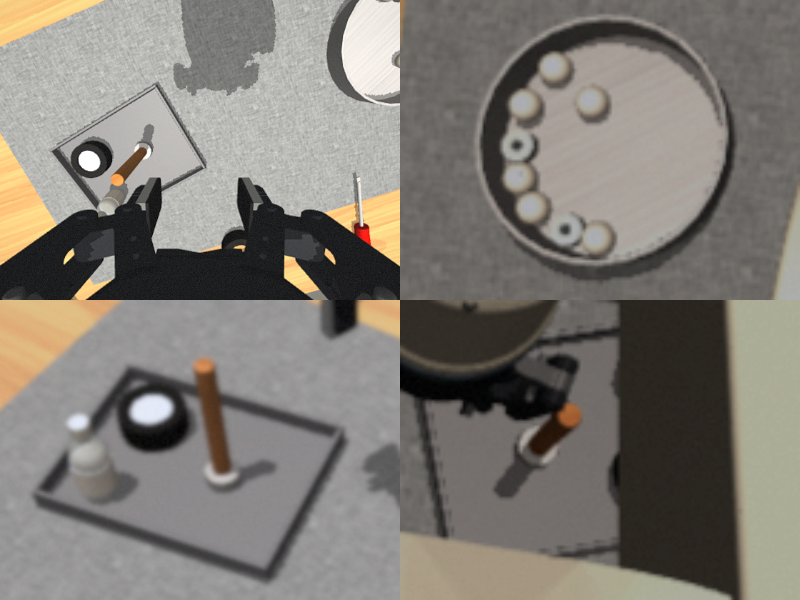

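The stirrer stands upright and released in the tray, and everything is at rest with the arm clear.

```bash
python3 -c "
from rig import sign_off
print(sign_off())"
```

```text
the job is handed in; nothing more can be done
None
```

The job is handed in, with no verdict returned: the bowl was stirred two full turns clockwise, all six stones and both hubs are still in it and clearly moved, the stirrer is back upright in the tray and released, and the bottle and tyre look untouched.

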